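# Key a mug into the print-indexing nest

### The job

Pick up the white mug with the blue handle and blue inside, and seat it upright in the black funnel-shaped nest so that its handle drops into the notch between the two yellow cheeks and the mug is fully home. Lower it in rather than dropping it, let go, and leave the red-handled and green-handled mugs where they are.

Things in the scene. Friction and masses are not known exactly. Their poses are not given: they have to be found in the camera images.
- blue_mug_mid (a point): Mug to load: white, blue inside and handle, upright, open top; diameter 58, height 84, wall 4 mm, about 220 g. Point on its axis half-way up, 42 mm above its underside. z up; x points to the handle, a 10 mm round-bar loop reaching 59 mm from the axis, 7 to 73 mm above the underside. Grip the body across its y sides, fingertips over 22 mm above the underside, to clear the nest's wall.
- nest_seat (a point): Fixed nest on an aluminium disc (148 mm across): centre of its floor, 8 mm above the table, where the mug's underside goes. z up; x points out through the notch for the handle. Black wall 74 mm across inside, flaring to 86 at its top, 20 above the floor. Yellow cheeks flank the notch: 20 mm high, 39 to 71 mm from centre, 40 mm apart at the floor, 48 at the top; takes the handle within 15 degrees.
- red_mug_mid (a point): A mug of the same shape with red handle and red inside, to be left alone; the point half-way up its axis, 42 mm above its underside, x to its handle.
- green_mug_mid (a point): A mug of the same shape with green handle and green inside, to be left alone; the point half-way up its axis, 42 mm above its underside, x to its handle.

How it is judged:
On the way:
1. the blue mug is lowered into the nest while still held: its underside less than 10 mm above the nest's floor, handle in the notch (z of blue_mug_mid in the frame of nest_seat below 0.052 m and horizontal distance between blue_mug_mid and nest_seat below 0.014 m and angle between the x axis of blue_mug_mid and the x axis of nest_seat, either way round below 0.5 rad and contact force between the fingers and blue_mug above 0.5 N), for 0.05 s.
At the end, for the whole second after the job is handed in: The blue mug stands upright (within 7 degrees) in the nest, released, its underside within 4 mm of the nest's floor and its axis within 14 mm of the nest's centre, with its handle in the notch (within 28 degrees of it); the red and green mugs are within 30 mm of where they began (z of blue_mug_mid in the frame of nest_seat below 0.046 m and horizontal distance between blue_mug_mid and nest_seat below 0.014 m and angle between blue_mug_mid's own z axis and vertical below 0.12 rad and angle between the x axis of blue_mug_mid and the x axis of nest_seat, either way round below 0.5 rad and distance of each of red_mug_mid, green_mug_mid from where it was at the start of the episode below 0.03 m); the robot touches nothing.
It fails at once if the red or green mug is moved by more than 30 mm (distance of any of red_mug_mid, green_mug_mid from where it was at the start of the episode above 0.03 m).
It also fails if it takes over 40 s, if anything falls off the work surface, if the arm or the gripper's body presses on something with over 40 N, if the wrist force passes 120 N, or if a joint passes its speed limit or range.

### The arm

A 6-joint arm with a two-finger parallel gripper is mounted at the origin on the work surface. World frame = base frame: x ahead of the robot, y to its left, z up, the work surface at z = 0. Lengths are in m, angles in rad, forces in N, time in s.
With the tool pointing down it reaches from about 0.35 to 0.85 m from the base axis. Payload 8.1 kg.
Tool frame: the origin (TCP) lies on the centre line of the jaws, within the pads' length; the fingertips stand 11 mm ahead of it and the grasp point (between the pads) lies 8 mm behind it; z points along the fingers, y is the line along which they close (so a half turn about z gives the same grasp; the last joint's range is limited). The gripper opens to 85 mm and grips with 20 to 120 N. Pads are 22 mm wide; open, the fingers measure 114 mm over their backs; the gripper's body (76 mm by 85 mm) begins 54 mm behind the grasp point. The pads swing forward as they close: fully open they stand 13 mm farther back than shut.
Start: joints at [1.035, 0.13, 1.488, -0, 1.523, -0.085], TCP at [0.261, 0.54, 0.242] pointing down, gripper open.
Joint ranges: [-2.96, 2.96], [-0.89, 2.26], [0.02, 2.5], [-1.34, 4.48], [0, 2.73], [-2.66, 2.66]. Speed limits (rad/s): [2.39, 2.39, 2.79, 3.14, 3.14, 3.14].

### API

Orientations are given as [roll, pitch, yaw] about the fixed x, y, z axes, in that order (R = Rz(yaw) Ry(pitch) Rx(roll)).
In Python, from cell import * gives the robot as it stands.
- The arm moves only by the tool arm_command, never from a script. Its argument "deltas" is a list of rows, each an object of numbers: "ax", "ay", "az": the turn, a rotation vector about the world's x, y, z in degrees; "dx", "dy", "dz": the shift along the world's x, y, z in mm; "gripper": the gripper's target within -1 to 1 (fully open at 1, half-way at 0, shut at -1). A call has 1 to 12 rows; each row is the pose to reach, as a shift and turn from the pose commanded when the call began; what a row does not reach only later rows make up. A row lasts 1/10 s, in which the tool goes at most 50 mm and 8.59 degrees, less where a joint would pass 70% of its speed; a pose out of reach is approached as far as the arm can. A call with a gripper value outside its range is refused whole. The fingers move at their own pace and stop on an object; the grip force is fixed at half the most. Time passes only in rows, so rows that repeat a pose let the fingers close. It gives the time, the measured TCP pose, the force, the opening and the grip force at its end, in the units of the state.
- state(): the state, without advancing time (a new reading comes with each control period).
- read_camera(name): name is "side" or "top" or "wrist"; returns a dict with "img" (400x640x3 uint8, red, green, blue), "mtx" (3x3 intrinsics, pixels), "k1" (the pictures are not rectified: a ray, as slopes to the right and down, at radius r is drawn at 1 + k1 r^2 times it, then the intrinsics apply), "extrinsics" (4x4, takes a point from world to camera coordinates); the wrist camera has in their place "tool_from_camera" (4x4, takes a point from camera to tool coordinates, whose origin is the TCP and whose axes are the flange's). Camera axes: x right, y down, z forward; pixel columns grow to the right and rows downward; lengths in m; the calibration is good to about 2 mm. A picture is of the moment at which its call begins: read the wrist's pose just before it. There is no depth.
- sign_off(): hands the job in; it is judged then, once.
The state is a dict: "time": time; "joint_pos": joint angles; "joint_velocities": joint speeds; "joint_torque": joint torques, N m; "tcp_pos": TCP position; "tool_rot": TCP orientation; "force": force on the tool from outside, world axes, zero at the start; "ft_torque": the same for the moment, N m; "gripper_width": finger opening in m; "finger_force": force on a finger pad.
Only numpy, scipy, OpenCV 4.12 (cv2) and the standard library are available. Lean on these libraries where they do the work, as an engineer would, in place of code of your own. Each camera call takes 0.05 s, during which the arm holds its last target. There are 200 camera calls.

## Working session

There is one attempt and no reset: what is moved stays moved. The work goes in short steps, Python scripts to look and compute and a tool call to move; the robot and the scene stay as the last step left them, time stands still between calls to the robot, and variables do not carry over. Pictures are saved under pics/ and viewed, at most 10 in all, crops included, and the job is handed in when it is done.

Besides the shell and the picture viewer there is one more tool, called after ">>>" by a JSON object that holds its "fn" and its "kwargs", one argument or row to a line. arm_command: Moves the arm, as the interface text tells. Its arguments: {"type":"object","properties":{"deltas":{"type":"array"}},"required":["deltas"]}

```bash
mkdir -p pics
cat > h.py <<'E'
import numpy as np, cv2
from cell import *
def ray(c,u,v,T=None):
    K=np.array(c["mtx"]); p=np.array([(u-K[0,2])/K[0,0],(v-K[1,2])/K[1,1]])
    q=p.copy()
    for _ in range(20): q=p/(1+c["k1"]*(q@q))
    E=np.linalg.inv(np.array(c["extrinsics"])) if T is None else T
    return E[:3,3],E[:3,:3]@np.array([q[0],q[1],1])
def at(c,u,v,z,T=None):
    o,d=ray(c,u,v,T); return o+d*(z-o[2])/d[2]
def grab(n,f):
    c=read_camera(n); cv2.imwrite(f,cv2.cvtColor(c["img"],cv2.COLOR_RGB2BGR)); return c
E
python3 - <<'E'
from h import *
import pickle
print(state())
for n in("top","side"):
    c=grab(n,f"pics/{n}0.png"); pickle.dump(c,open(n+".pkl","wb")); print(n,c["extrinsics"],c["mtx"],c["k1"])
E
```

```text
{'time': 0.0, 'joint_pos': array([ 1.03461411e+00,  1.31178092e-01,  1.48928701e+00,  9.12628679e-07,
        1.52302358e+00, -8.54042599e-02]), 'joint_velocities': array([ 0.00185108,  0.00082919, -0.00145391, -0.00102142, -0.00123695,
       -0.00097731]), 'joint_torque': array([ 1.96940755e-04, -5.69397819e+01, -5.00553310e+01, -1.64067392e-04,
        1.45830342e-02,  2.80590314e-05]), 'tcp_pos': array([0.26110355, 0.53960618, 0.24123007]), 'tool_rot': array([-3.13970361e+00, -1.62640300e-04,  2.69081450e+00]), 'force': array([-0.73687462, -0.60178784, -0.68885533]), 'ft_torque': array([0.05380724, 0.0238915 , 0.01305217]), 'finger_force': 0.0, 'gripper_width': 0.08574529941119542}
top [[ 0.0159966  -0.9996263   0.02216702 -0.04855027]
 [-0.99350483 -0.0183888  -0.11229424  0.52751846]
 [ 0.1126599  -0.02022672 -0.99342772  0.89183777]
 [ 0.          0.          0.          1.        ]] [[456.77194054   0.         326.31282782]
 [  0.         456.77194054 193.94701968]
 [  0.           0.           1.        ]] -0.05919997513977821
side [[ 0.8879873  -0.4595977  -0.01576443 -0.50334523]
 [-0.36552689 -0.684602   -0.63064268  0.22487796]
 [ 0.27904956  0.56576501 -0.7759132   0.59289907]
 [ 0.          0.          0.          1.        ]] [[362.36067661   0.         327.28876988]
 [  0.         362.36067661 203.5187599 ]
 [  0.           0.           1.        ]] -0.004815927823354122
```

View pics/top0.png

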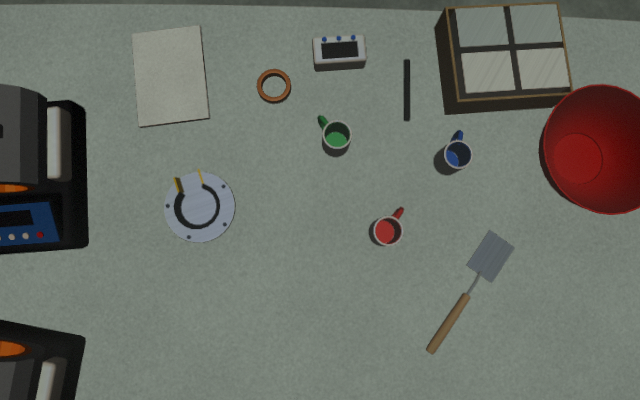

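View pics/side0.png

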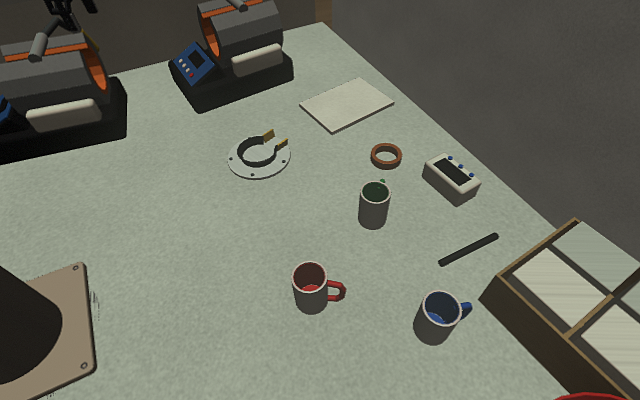

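The top view shows the blue mug's rim at about (458,155) with its handle near (460,135). The nest disc is at (200,206), with cheeks at (178,184) and (201,177). Next I'll zoom in on both.

Run:
```python
from h import *
import pickle
c=pickle.load(open("top.pkl","rb")); im=cv2.cvtColor(c["img"],cv2.COLOR_RGB2BGR)
a=im[120:180,420:500]; b=im[160:250,155:245]
s=lambda x,k:cv2.resize(x,None,fx=k,fy=k,interpolation=cv2.INTER_CUBIC)
A=s(a,5);B=s(b,4.5)
o=np.zeros((410,810,3),np.uint8);o[:A.shape[0],:A.shape[1]]=A;o[:B.shape[0],400:400+B.shape[1]]=B
cv2.imwrite("pics/z1.png",o[:, :800])
print("mug",at(c,458,155,.084),at(c,461,135,.07)); print("disc",at(c,200,206,.008), at(c,190,181,.028))
```

```text
mug [ 0.60302324 -0.2928872   0.084     ] [ 0.64648933 -0.30419064  0.07      ]
disc [0.50102376 0.21972811 0.008     ] [0.54983229 0.23734087 0.028     ]
```

View pics/z1.png

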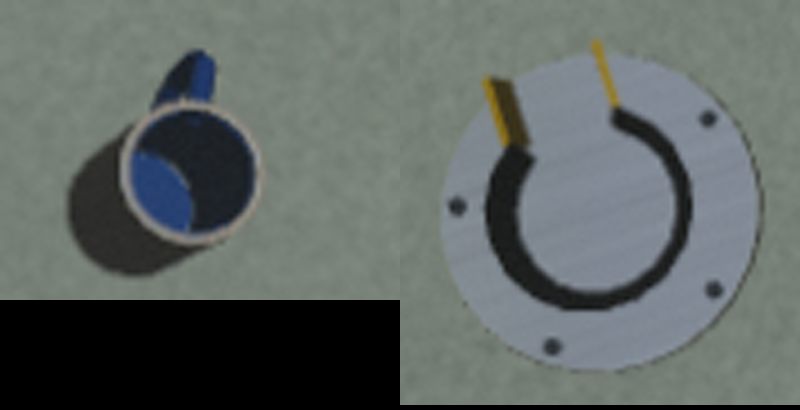

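The zoom puts the mug rim centre at about (458,154), with the handle pointing up and slightly right. The nest centre is at about (200,207), and its notch points up and slightly left between the yellow cheeks. I'll move above the mug and refine from close by.

>>> {"fn": "arm_command", "kwargs": {
  "deltas": [
    {"dx":330,"dy":-810,"dz":10,"az":12,"gripper":1},
    {"dx":330,"dy":-810,"dz":10,"az":12,"gripper":1},
    {"dx":330,"dy":-810,"dz":10,"az":12,"gripper":1},
    {"dx":330,"dy":-810,"dz":10,"az":12,"gripper":1},
    {"dx":330,"dy":-810,"dz":10,"az":12,"gripper":1},
    {"dx":330,"dy":-810,"dz":10,"az":12,"gripper":1},
    {"dx":330,"dy":-810,"dz":10,"az":12,"gripper":1},
    {"dx":330,"dy":-810,"dz":10,"az":12,"gripper":1},
    {"dx":330,"dy":-810,"dz":10,"az":12,"gripper":1},
    {"dx":330,"dy":-810,"dz":10,"az":12,"gripper":1},
    {"dx":330,"dy":-810,"dz":10,"az":12,"gripper":1},
    {"dx":330,"dy":-810,"dz":10,"az":12,"gripper":1}
  ]
}}

```text
invalid input
```

Run:
```python
from h import *
import pickle
c=pickle.load(open("top.pkl","rb"))
print("nest c",at(c,199.9-.4,206.9-.4,.008)); o=at(c,186.4,173.4,.028);i=at(c,190.4,187.8,.028)
print(o,i,np.degrees(np.arctan2(*(o-i)[1::-1])))
n=at(c,199.5,206.5,.008)
for p in(o,i): print(np.linalg.norm((p-n)[:2]),np.degrees(np.arctan2(*(p-n)[1::-1])))
print("cam",ray(c,0,0)[0])
m=at(c,457.6,154,.084);print("mug",m)
for z in(.03,.05,.07):
  h=at(c,459.9,130,z);print(z,np.linalg.norm((h-m)[:2]),np.degrees(np.arctan2(*(h-m)[1::-1])))
s=pickle.load(open("side.pkl","rb"))
print("side mug",at(s,441.5,308,.084),"disc",at(s,259,157,.008))
st=state();print(st["time"],st["tcp_pos"],st["tool_rot"])
```

```text
nest c [0.4999724  0.22071281 0.008     ]
[0.56527911 0.24547915 0.028     ] [0.53596078 0.23582986 0.028     ] 18.217472483976625
0.06984510192285165 20.76828892106191
0.03903445751063032 22.785025892162256
cam [ 0.42439442 -0.02079275  0.94628986]
mug [ 0.60498161 -0.29213621  0.084     ]
0.03 0.06631123677278729 -20.203849852025694
0.05 0.059268008915778145 -16.14318857600972
0.07 0.05260125487073976 -11.021623810304035
side mug [ 0.60397925 -0.29461915  0.084     ] disc [0.49800899 0.21403394 0.008     ]
0.1 [0.26114139 0.53963441 0.24132849] [-3.13987173e+00 -1.56943453e-04  2.69078877e+00]
```

The call was refused, possibly because a row was missing fields. I'll retry with every field given.

>>> {"fn": "arm_command", "kwargs": {
  "deltas": [
    {"ax":0,"ay":0,"az":1,"dx":20,"dy":-45,"dz":1,"gripper":1},
    {"ax":0,"ay":0,"az":2,"dx":40,"dy":-90,"dz":2,"gripper":1}
  ]
}}

```text
time: 0.3
tcp_pos: [0.3009, 0.4492, 0.243]
tool_rot: [-3.14, -0.0, 2.729]
force: [1.9, 0.1, 0.5]
gripper_width: 0.0853
finger_force: 0.0
```

>>> {"fn": "arm_command", "kwargs": {
  "deltas": [
    {"ax":0,"ay":0,"az":10,"dx":290,"dy":-720,"dz":10,"gripper":1},
    {"ax":0,"ay":0,"az":10,"dx":290,"dy":-720,"dz":10,"gripper":1},
    {"ax":0,"ay":0,"az":10,"dx":290,"dy":-720,"dz":10,"gripper":1},
    {"ax":0,"ay":0,"az":10,"dx":290,"dy":-720,"dz":10,"gripper":1},
    {"ax":0,"ay":0,"az":10,"dx":290,"dy":-720,"dz":10,"gripper":1},
    {"ax":0,"ay":0,"az":10,"dx":290,"dy":-720,"dz":10,"gripper":1},
    {"ax":0,"ay":0,"az":10,"dx":290,"dy":-720,"dz":10,"gripper":1},
    {"ax":0,"ay":0,"az":10,"dx":290,"dy":-720,"dz":10,"gripper":1},
    {"ax":0,"ay":0,"az":10,"dx":290,"dy":-720,"dz":10,"gripper":1},
    {"ax":0,"ay":0,"az":10,"dx":290,"dy":-720,"dz":10,"gripper":1},
    {"ax":0,"ay":0,"az":10,"dx":290,"dy":-720,"dz":10,"gripper":1},
    {"ax":0,"ay":0,"az":10,"dx":290,"dy":-720,"dz":10,"gripper":1}
  ]
}}

```text
time: 1.5
tcp_pos: [0.5246, -0.1056, 0.2517]
tool_rot: [3.141, -0.0, 2.9]
force: [1.0, 1.3, 0.2]
gripper_width: 0.0853
finger_force: 0.0
```

>>> {"fn": "arm_command", "kwargs": {
  "deltas": [
    {"ax":0,"ay":0,"az":0,"dx":70,"dy":-165,"dz":0,"gripper":1},
    {"ax":0,"ay":0,"az":0,"dx":70,"dy":-165,"dz":0,"gripper":1},
    {"ax":0,"ay":0,"az":0,"dx":70,"dy":-165,"dz":0,"gripper":1},
    {"ax":0,"ay":0,"az":0,"dx":70,"dy":-165,"dz":0,"gripper":1},
    {"ax":0,"ay":0,"az":0,"dx":70,"dy":-165,"dz":0,"gripper":1},
    {"ax":0,"ay":0,"az":0,"dx":70,"dy":-165,"dz":0,"gripper":1},
    {"ax":0,"ay":0,"az":0,"dx":70,"dy":-165,"dz":0,"gripper":1}
  ]
}}

```text
time: 2.2
tcp_pos: [0.5942, -0.2675, 0.2517]
tool_rot: [3.141, -0.001, 2.901]
force: [0.1, -0.4, 0.4]
gripper_width: 0.0852
finger_force: 0.0
```

Run:
```python
from h import *
import pickle
st=state(); c=grab("wrist","pics/w1.png"); pickle.dump((st,c),open("w1.pkl","wb"))
print(st["time"],st["tcp_pos"],st["tool_rot"],c["tool_from_camera"])
```

```text
2.2 [ 0.59415747 -0.26752664  0.25167047] [ 3.14108115e+00 -7.82743993e-04  2.90088144e+00] [[-8.19798152e-05 -9.46723213e-01 -3.22048368e-01  8.39780623e-02]
 [ 9.99999950e-01 -1.76158284e-04  2.63293761e-04  1.04725107e-03]
 [-3.05997803e-04 -3.22048331e-01  9.46723180e-01 -1.32410056e-01]
 [ 0.00000000e+00  0.00000000e+00  0.00000000e+00  1.00000000e+00]]
```

View pics/w1.png

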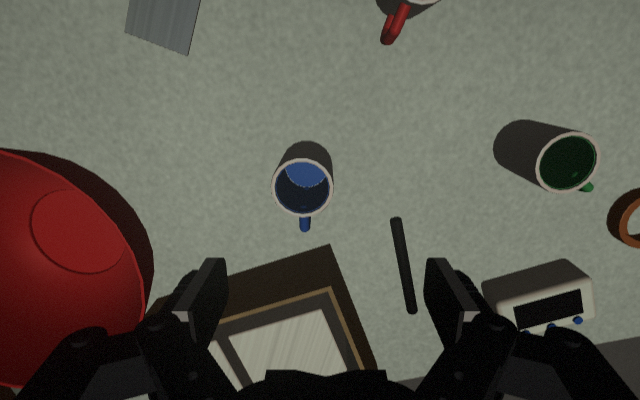

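The wrist view shows the blue mug's rim centred at about (302.5,187) and its handle pointing down to (305,231). The tray starts about 60 px beyond the handle.

Run:
```python
from h import *
import pickle
from scipy.spatial.transform import Rotation as R
st,c=pickle.load(open("w1.pkl","rb"))
T=np.eye(4);T[:3,:3]=R.from_euler("xyz",st["tool_rot"]).as_matrix();T[:3,3]=st["tcp_pos"];T=T@np.array(c["tool_from_camera"])
im=c["img"]
# rim: bright pixels around
g=im[150:225,265:345].min(2)
m=(g>130).astype(np.uint8); ys,xs=np.nonzero(m); hull=cv2.convexHull(np.c_[xs,ys].astype(np.float32)); e=cv2.fitEllipse(hull);print(len(xs),e)
u,v=e[0][0]+265,e[0][1]+150
p=at(c,u,v,.084,T);print("mug",u,v,p)
W=im.astype(int);b=(W[...,2]>W[...,0]*1.6)&(W[...,2]>40);b[:218]=0;b[240:]=0;b[:,:285]=0;b[:,325:]=0
ys,xs=np.nonzero(b);print("handle px",len(xs),xs.mean(),xs.min(),xs.max(),ys.min(),ys.max())
for z in(.05,.068):
  for y in (218.,230.):
    sel=abs(ys-y)<3; q=at(c,xs[sel].mean(),y,z,T);print(z,xs[sel].mean(),np.linalg.norm((q-p)[:2]),np.degrees(np.arctan2(*(q-p)[1::-1])))
```

```text
299 ((36.81936264038086, 37.12395477294922), (57.18130874633789, 60.00988006591797), 89.7862777709961)
mug 301.81936264038086 187.12395477294922 [ 0.60412388 -0.29104158  0.084     ]
handle px 117 304.03418803418805 300 308 218 231
0.05 304.0 0.04539784254047365 -14.919739228769718
0.05 304.14814814814815 0.059254268950273366 -14.772759420602226
0.068 304.0 0.03760371025971706 -13.320292449491673
0.068 304.14814814814815 0.050712919626141016 -13.571292794518019
```

>>> {"fn": "arm_command", "kwargs": {
  "deltas": [
    {"ax":0,"ay":0,"az":-0.5,"dx":10,"dy":-24.5,"dz":-50,"gripper":1},
    {"ax":0,"ay":0,"az":-0.5,"dx":10,"dy":-24.5,"dz":-100,"gripper":1},
    {"ax":0,"ay":0,"az":-0.5,"dx":10,"dy":-24.5,"dz":-130,"gripper":1},
    {"ax":0,"ay":0,"az":-0.5,"dx":10,"dy":-24.5,"dz":-160,"gripper":1},
    {"ax":0,"ay":0,"az":-0.5,"dx":10,"dy":-24.5,"dz":-185,"gripper":1},
    {"ax":0,"ay":0,"az":-0.5,"dx":10,"dy":-24.5,"dz":-202,"gripper":1},
    {"ax":0,"ay":0,"az":-0.5,"dx":10,"dy":-24.5,"dz":-202,"gripper":1},
    {"ax":0,"ay":0,"az":-0.5,"dx":10,"dy":-24.5,"dz":-202,"gripper":1}
  ]
}}

```text
time: 3.05
tcp_pos: [0.6049, -0.2927, 0.0511]
tool_rot: [-3.141, 0.001, 2.892]
force: [-0.1, -1.0, 1.0]
gripper_width: 0.0854
finger_force: 0.0
```

>>> {"fn": "arm_command", "kwargs": {
  "deltas": [
    {"ax":0,"ay":0,"az":0,"dx":0,"dy":0,"dz":0,"gripper":-1},
    {"ax":0,"ay":0,"az":0,"dx":0,"dy":0,"dz":0,"gripper":-1},
    {"ax":0,"ay":0,"az":0,"dx":0,"dy":0,"dz":0,"gripper":-1},
    {"ax":0,"ay":0,"az":0,"dx":0,"dy":0,"dz":0,"gripper":-1},
    {"ax":0,"ay":0,"az":0,"dx":0,"dy":0,"dz":0,"gripper":-1},
    {"ax":0,"ay":0,"az":0,"dx":0,"dy":0,"dz":0,"gripper":-1},
    {"ax":0,"ay":0,"az":0,"dx":0,"dy":0,"dz":0,"gripper":-1},
    {"ax":0,"ay":0,"az":0,"dx":0,"dy":0,"dz":0,"gripper":-1},
    {"ax":0,"ay":0,"az":0,"dx":0,"dy":0,"dz":0,"gripper":-1},
    {"ax":0,"ay":0,"az":0,"dx":0,"dy":0,"dz":0,"gripper":-1}
  ]
}}

```text
time: 4.05
tcp_pos: [0.6058, -0.2936, 0.0527]
tool_rot: [-3.141, 0.004, 2.892]
force: [-0.9, 2.2, 6.0]
gripper_width: 0.0579
finger_force: 64.2
```

Gripped at 58 mm. Next I'll lift and look.

>>> {"fn": "arm_command", "kwargs": {
  "deltas": [
    {"ax":0,"ay":0,"az":0,"dx":0,"dy":0,"dz":15,"gripper":-1},
    {"ax":0,"ay":0,"az":0,"dx":0,"dy":0,"dz":45,"gripper":-1},
    {"ax":0,"ay":0,"az":0,"dx":0,"dy":0,"dz":80,"gripper":-1},
    {"ax":0,"ay":0,"az":0,"dx":0,"dy":0,"dz":115,"gripper":-1},
    {"ax":0,"ay":0,"az":0,"dx":0,"dy":0,"dz":140,"gripper":-1},
    {"ax":0,"ay":0,"az":4,"dx":-10,"dy":40,"dz":140,"gripper":-1},
    {"ax":0,"ay":0,"az":8,"dx":-20,"dy":85,"dz":140,"gripper":-1},
    {"ax":0,"ay":0,"az":12,"dx":-30,"dy":130,"dz":140,"gripper":-1},
    {"ax":0,"ay":0,"az":16,"dx":-40,"dy":175,"dz":140,"gripper":-1},
    {"ax":0,"ay":0,"az":20,"dx":-50,"dy":220,"dz":140,"gripper":-1},
    {"ax":0,"ay":0,"az":24,"dx":-60,"dy":265,"dz":140,"gripper":-1},
    {"ax":0,"ay":0,"az":26,"dx":-65,"dy":300,"dz":140,"gripper":-1}
  ]
}}

```text
time: 5.25
tcp_pos: [0.5384, 0.0094, 0.1912]
tool_rot: [3.141, 0.001, -2.934]
force: [1.1, -0.2, -2.5]
gripper_width: 0.0576
finger_force: 65.1
```

>>> {"fn": "arm_command", "kwargs": {
  "deltas": [
    {"ax":0,"ay":0,"az":2,"dx":-8,"dy":40,"dz":0,"gripper":-1},
    {"ax":0,"ay":0,"az":4,"dx":-16,"dy":80,"dz":0,"gripper":-1},
    {"ax":0,"ay":0,"az":6,"dx":-24,"dy":120,"dz":0,"gripper":-1},
    {"ax":0,"ay":0,"az":8,"dx":-31,"dy":155,"dz":0,"gripper":-1},
    {"ax":0,"ay":0,"az":9,"dx":-37,"dy":180,"dz":0,"gripper":-1},
    {"ax":0,"ay":0,"az":9,"dx":-37,"dy":180,"dz":0,"gripper":-1},
    {"ax":0,"ay":0,"az":9,"dx":-37,"dy":180,"dz":0,"gripper":-1}
  ]
}}

```text
time: 5.95
tcp_pos: [0.5023, 0.1874, 0.1909]
tool_rot: [-3.141, 0.001, -2.779]
force: [-0.6, -0.1, -2.5]
gripper_width: 0.0582
finger_force: 65.3
```

Run:
```python
from h import *
import pickle
st=state(); c=grab("wrist","pics/w2.png"); pickle.dump((st,c),open("w2.pkl","wb"))
print(st["time"],st["tcp_pos"],st["tool_rot"])
```

```text
5.95 [0.5022916  0.18736666 0.19088018] [-3.14111976e+00  7.16116097e-04 -2.77948039e+00]
```

View pics/w2.png

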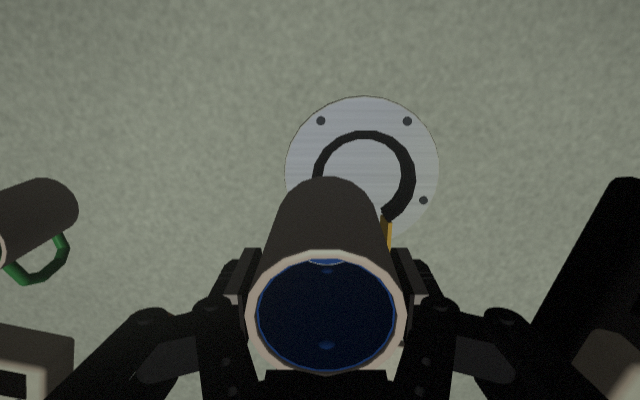

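The held mug's rim is centred at about (326,313) and upright. The nest disc spans columns 285–439 with its top at row 96, and one cheek is at (388,230). Now I'll fit the disc in both views and the rim.

Run:
```python
from h import *
import pickle
from scipy.spatial.transform import Rotation as R
from scipy.optimize import least_squares
st,c=pickle.load(open("w2.pkl","rb"))
T=np.eye(4);T[:3,:3]=R.from_euler("xyz",st["tool_rot"]).as_matrix();T[:3,3]=st["tcp_pos"];T=T@np.array(c["tool_from_camera"])
def disc(c,T,box):
    x0,y0,x1,y1=box; W=c["img"][y0:y1,x0:x1].astype(int)
    m=((W[...,2]-W[...,1]>2)).astype(np.uint8); m=cv2.morphologyEx(m,cv2.MORPH_OPEN,np.ones((3,3)))
    cs,_=cv2.findContours(m,0,cv2.CHAIN_APPROX_NONE); k=max(cs,key=cv2.contourArea)
    h=cv2.convexHull(k)[:,0]+[x0,y0]
    P=np.array([at(c,u,v,.008,T)[:2] for u,v in h])
    f=lambda q:np.linalg.norm(P-q[:2],axis=1)-.074
    r=least_squares(f,P.mean(0),loss="soft_l1",f_scale=.001); print("disc",r.x,len(P),np.median(abs(r.fun)))
disc(c,T,(270,85,455,215))
t=pickle.load(open("top.pkl","rb")); disc(t,None,(155,160,245,250))
# rim
g=c["img"][235:385,235:420].min(2)
m=(g>110).astype(np.uint8); n,l,s,_=cv2.connectedComponentsWithStats(m); i=1+s[1:,4].argmax(); ys,xs=np.nonzero(l==i)
h=cv2.convexHull(np.c_[xs,ys].astype(np.float32))[:,0]+[235,235]
for z in(.218,.222):
    P=np.array([at(c,u,v,z,T)[:2] for u,v in h])
    r=least_squares(lambda q:np.linalg.norm(P-q[:2],axis=1)-q[2],[*P.mean(0),.029],loss="soft_l1",f_scale=.001); print("rim",r.x,np.median(abs(r.fun)), r.x[:2]-st["tcp_pos"][:2])
```

```text
disc [0.50389732 0.22437733] 16 0.0016500144765152977
disc [0.50140763 0.22237197] 33 0.0017557865539199191
rim [0.50889962 0.19107047 0.03248956] 0.0009462179049183513 [0.00660802 0.00370381]
rim [0.50568788 0.18987169 0.03126796] 0.000918505192319622 [0.00339628 0.00250503]
```

>>> {"fn": "arm_command", "kwargs": {
  "deltas": [
    {"ax":0,"ay":0,"az":-0.5,"dx":0,"dy":20,"dz":0,"gripper":-1},
    {"ax":0,"ay":0,"az":-0.5,"dx":0,"dy":35,"dz":-20,"gripper":-1},
    {"ax":0,"ay":0,"az":-0.5,"dx":0,"dy":35,"dz":-50,"gripper":-1},
    {"ax":0,"ay":0,"az":-0.5,"dx":0,"dy":35,"dz":-75,"gripper":-1},
    {"ax":0,"ay":0,"az":-0.5,"dx":0,"dy":35,"dz":-90,"gripper":-1},
    {"ax":0,"ay":0,"az":-0.5,"dx":0,"dy":35,"dz":-95,"gripper":-1},
    {"ax":0,"ay":0,"az":-0.5,"dx":0,"dy":35,"dz":-95,"gripper":-1}
  ]
}}

```text
time: 6.7
tcp_pos: [0.5025, 0.2213, 0.0949]
tool_rot: [-3.142, -0.001, -2.791]
force: [-0.0, 1.5, -2.4]
gripper_width: 0.0577
finger_force: 65.3
```

Run:
```python
from h import *
a=grab("side","pics/s3.png")["img"];b=grab("top","pics/t3.png")["img"]
s=lambda x,k:cv2.resize(x,(390,390),interpolation=cv2.INTER_CUBIC)
o=np.hstack([s(a[80:210,195:325],3),s(b[150:260,145:255],3)]);cv2.imwrite("pics/z3.png",o[...,::-1])
```

```text
(no output)
```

View pics/z3.png

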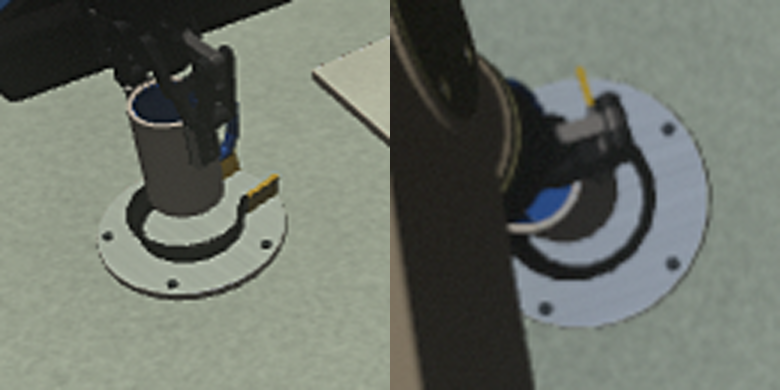

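The side crop shows the mug upright above the ring with its blue handle lined up between the cheeks. The top crop agrees. I'll lower in steps and watch the force.

>>> {"fn": "arm_command", "kwargs": {
  "deltas": [
    {"ax":0,"ay":0,"az":0,"dx":0,"dy":0,"dz":-5,"gripper":-1},
    {"ax":0,"ay":0,"az":0,"dx":0,"dy":0,"dz":-10,"gripper":-1},
    {"ax":0,"ay":0,"az":0,"dx":0,"dy":0,"dz":-15,"gripper":-1},
    {"ax":0,"ay":0,"az":0,"dx":0,"dy":0,"dz":-19,"gripper":-1},
    {"ax":0,"ay":0,"az":0,"dx":0,"dy":0,"dz":-19,"gripper":-1}
  ]
}}

```text
time: 7.3
tcp_pos: [0.5017, 0.2218, 0.075]
tool_rot: [3.142, -0.002, -2.789]
force: [0.2, 0.2, -3.5]
gripper_width: 0.0575
finger_force: 65.3
```

Run:
```python
from h import *
a=grab("side","pics/s4.png")["img"];b=grab("wrist","pics/w4.png")["img"]
o=np.hstack([cv2.resize(a[80:210,195:325],(390,390),interpolation=cv2.INTER_CUBIC),b[5:395,200:590]]);cv2.imwrite("pics/z4.png",o[...,::-1])
```

```text
(no output)
```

View pics/z4.png

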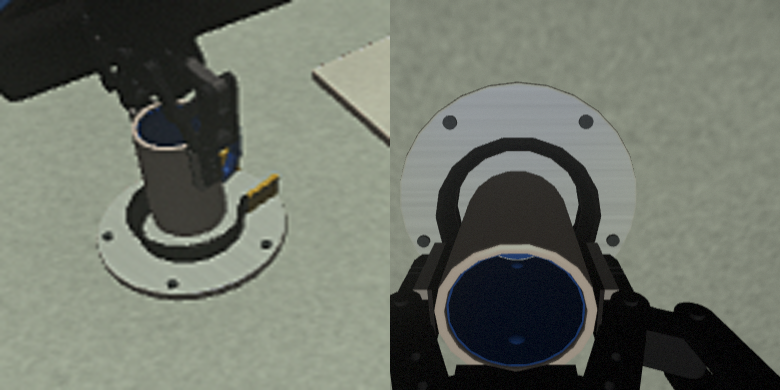

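The mug is inside the ring and centred in the wrist view, with no contact force. I'll keep lowering to the floor.

>>> {"fn": "arm_command", "kwargs": {
  "deltas": [
    {"ax":0,"ay":0,"az":0,"dx":0,"dy":0,"dz":-4,"gripper":-1},
    {"ax":0,"ay":0,"az":0,"dx":0,"dy":0,"dz":-8,"gripper":-1},
    {"ax":0,"ay":0,"az":0,"dx":0,"dy":0,"dz":-11,"gripper":-1},
    {"ax":0,"ay":0,"az":0,"dx":0,"dy":0,"dz":-12,"gripper":-1},
    {"ax":0,"ay":0,"az":0,"dx":0,"dy":0,"dz":-12,"gripper":-1}
  ]
}}

```text
time: 7.9
tcp_pos: [0.5022, 0.222, 0.0636]
tool_rot: [3.142, -0.001, -2.79]
force: [0.6, 0.4, -3.6]
gripper_width: 0.0576
finger_force: 65.4
```

>>> {"fn": "arm_command", "kwargs": {
  "deltas": [
    {"ax":0,"ay":0,"az":0,"dx":0,"dy":0,"dz":-1,"gripper":-1},
    {"ax":0,"ay":0,"az":0,"dx":0,"dy":0,"dz":-2,"gripper":-1},
    {"ax":0,"ay":0,"az":0,"dx":0,"dy":0,"dz":-3,"gripper":-1},
    {"ax":0,"ay":0,"az":0,"dx":0,"dy":0,"dz":-3,"gripper":-1}
  ]
}}

```text
time: 8.3
tcp_pos: [0.5023, 0.222, 0.0609]
tool_rot: [-3.142, -0.0, -2.79]
force: [0.6, 0.7, -2.3]
gripper_width: 0.0576
finger_force: 65.4
```

>>> {"fn": "arm_command", "kwargs": {
  "deltas": [
    {"ax":0,"ay":0,"az":0,"dx":0,"dy":0,"dz":-1,"gripper":-1},
    {"ax":0,"ay":0,"az":0,"dx":0,"dy":0,"dz":-1,"gripper":-1}
  ]
}}

```text
time: 8.5
tcp_pos: [0.5026, 0.2221, 0.0608]
tool_rot: [-3.142, 0.0, -2.79]
force: [-3.2, -1.3, 5.1]
gripper_width: 0.0579
finger_force: 65.8
```

Floor contact, with the vertical force going from −2.3 to +5 N. I'll release and rise straight up.

>>> {"fn": "arm_command", "kwargs": {
  "deltas": [
    {"ax":0,"ay":0,"az":0,"dx":0,"dy":0,"dz":0,"gripper":0.4},
    {"ax":0,"ay":0,"az":0,"dx":0,"dy":0,"dz":0,"gripper":1},
    {"ax":0,"ay":0,"az":0,"dx":0,"dy":0,"dz":0,"gripper":1},
    {"ax":0,"ay":0,"az":0,"dx":0,"dy":0,"dz":0,"gripper":1},
    {"ax":0,"ay":0,"az":0,"dx":0,"dy":0,"dz":0,"gripper":1},
    {"ax":0,"ay":0,"az":0,"dx":0,"dy":0,"dz":0,"gripper":1},
    {"ax":0,"ay":0,"az":0,"dx":0,"dy":0,"dz":0,"gripper":1}
  ]
}}

```text
time: 9.2
tcp_pos: [0.5024, 0.222, 0.06]
tool_rot: [3.142, 0.0, -2.79]
force: [0.3, 0.6, -0.4]
gripper_width: 0.0853
finger_force: 0.0
```

>>> {"fn": "arm_command", "kwargs": {
  "deltas": [
    {"ax":0,"ay":0,"az":0,"dx":0,"dy":0,"dz":10,"gripper":1},
    {"ax":0,"ay":0,"az":0,"dx":0,"dy":0,"dz":30,"gripper":1},
    {"ax":0,"ay":0,"az":0,"dx":0,"dy":0,"dz":60,"gripper":1},
    {"ax":0,"ay":0,"az":0,"dx":0,"dy":0,"dz":100,"gripper":1},
    {"ax":0,"ay":0,"az":0,"dx":0,"dy":0,"dz":140,"gripper":1},
    {"ax":0,"ay":0,"az":0,"dx":0,"dy":0,"dz":160,"gripper":1},
    {"ax":0,"ay":0,"az":0,"dx":0,"dy":0,"dz":160,"gripper":1},
    {"ax":0,"ay":0,"az":0,"dx":0,"dy":0,"dz":160,"gripper":1}
  ]
}}

```text
time: 10.0
tcp_pos: [0.5026, 0.2221, 0.2207]
tool_rot: [-3.142, 0.001, -2.79]
force: [0.1, 0.1, -0.6]
gripper_width: 0.0855
finger_force: 0.0
```

Run:
```python
from h import *
a=grab("side","pics/s5.png")["img"];b=grab("wrist","pics/w5.png")["img"]
o=np.hstack([cv2.resize(a[80:210,195:325],(390,390),interpolation=cv2.INTER_CUBIC),b[5:395,130:520]]);cv2.imwrite("pics/z5.png",o[...,::-1])
```

```text
(no output)
```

View pics/z5.png

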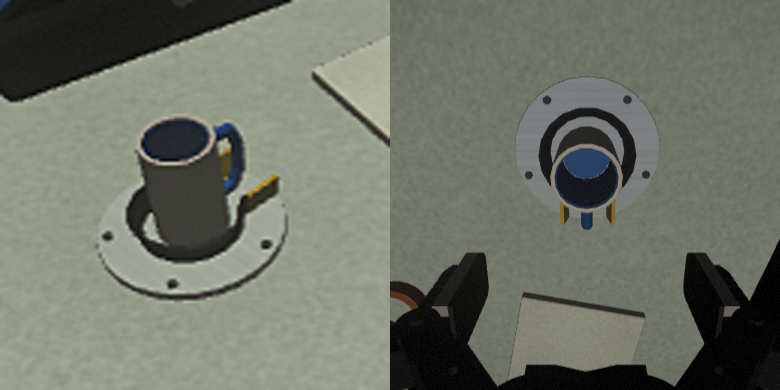

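The mug stands upright in the ring, released, with its handle centred between the cheeks. Floor contact came 8 mm above the pickup height, which matches the nest's floor. I'll check the centring before handing in.

Run:
```python
from h import *
from scipy.spatial.transform import Rotation as R
st=state(); c=read_camera("wrist"); im=c["img"].astype(int)
T=np.eye(4);T[:3,:3]=R.from_euler("xyz",st["tool_rot"]).as_matrix();T[:3,3]=st["tcp_pos"];T=T@np.array(c["tool_from_camera"])
# rim by hand: centre crop (587,178) ; disc left/right/top edges crop (516,147),(660,147),(588,76); crop->px x-260,y+5
m=at(c,327,182.5,.092,T)[:2]
from scipy.optimize import least_squares
P=np.array([at(c,u-260,v+5,.008,T)[:2] for u,v in((516,147),(660,147),(588,76),(535,95),(641,95))])
n=least_squares(lambda q:np.linalg.norm(P-q,axis=1)-.074,P.mean(0)).x
print(m,n,m-n,np.linalg.norm(m-n))
```

```text
[0.49928968 0.22375712] [0.49703043 0.2243907 ] [ 0.00225925 -0.00063359] 0.002346408015888679
```

Only 2 mm off centre, so I'll hand it in.

```bash
python3 -c "
from cell import *
print(sign_off())"
```

```text
the job is handed in; nothing more can be done
None
```

The blue mug is upright and released in the nest, handle in the notch, about 2 mm off centre by my measurement; the red and green mugs weren't touched, and the job was handed in about 10 s into the 40 s limit (no verdict was shown).

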